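# Weigh two drum grinding wheels and set out the heavier

### The arm

A 6-joint arm with a two-finger parallel gripper is mounted at the origin on the work surface. World frame = base frame: x ahead of the robot, y to its left, z up, the work surface at z = 0. Lengths are in m, angles in rad, forces in N, time in s.
With the tool pointing down it reaches from about 0.35 to 0.975 m from the base axis. Payload 4.9 kg.
Tool frame: the origin (TCP) lies on the centre line of the jaws, within the pads' length; the fingertips stand 22 mm ahead of it and the grasp point (between the pads) lies 3 mm ahead of it (manip.tcp_to_tips is the distance from the TCP to the fingertips, in m); z points along the fingers, x is the direction in which the jaws open and shut, and the axes are right-handed (so a half turn about z gives the same grasp; the last joint's range is limited). The gripper opens to 85 mm and grips with 20 to 120 N. Pads are 22 mm wide; open, the fingers measure 114 mm over their backs; the gripper's body (76 mm by 85 mm) begins 54 mm behind the grasp point. The pads swing forward as they close: fully open they stand 13 mm farther back than shut.
Start: joints at [-0.119, 0.053, 1.613, -0, 1.476, -0.119], TCP at [0.625, 0, 0.253] pointing down, gripper open.
Joint ranges: [-3.01, 3.01], [-1.01, 2.22], [0.06, 2.58], [-1.02, 4.17], [0.09, 2.62], [-3.14, 3.14]. Speed limits (rad/s): [2.57, 2.57, 3.14, 3.14, 3.14, 3.14].

### API

Orientations are given as a unit quaternion [w, x, y, z].
In Python, from plant import manip gives the robot as it stands.
- The arm moves only by the shell command python3 -m pendant 'ROWS'. ROWS is a JSON object of lists of equal length, an entry for each row: "linear": the shift along the tool's x, y, z in cm, a list of three; "rotation": the turn, a rotation vector about the tool's x, y, z in degrees, a list of three; "grip": the closure, from 0 (fully open) to 1 (shut). A call has exactly 10 rows; each row is the pose to reach, as a shift and turn from the pose commanded when the call began, along the tool's axes at that moment; what a row does not reach only later rows make up. A row lasts 1/12 s, in which the tool goes at most 41.7 mm and 7.16 degrees, less where a joint would pass 70% of its speed; a pose out of reach is approached as far as the arm can. A call with a gripper value outside its range is refused whole. The fingers move at their own pace and stop on an object; the grip force is fixed at half the most. Time passes only in rows, so rows that repeat a pose let the fingers close, or fill a call up. It gives the time, the measured TCP pose, the force and the opening at its end, in the units of the state.
- manip.state(): the state, without advancing time (a new reading comes with each control period).
- manip.grab_frame(name): name is "scene" or "side" or "wrist"; returns the picture (384x512x3 uint8, red, green, blue); there is no depth.
- manip.calibration(name): a dict with "fx", "fy", "cx", "cy" (pixels), "k1" (the pictures are not rectified: a ray, as slopes to the right and down, at radius r is drawn at 1 + k1 r^2 times it, then the intrinsics apply), "cam_to_world" (4x4, takes a point from camera to world coordinates). Camera axes: x right, y up, looking along -z (the intrinsics and any distortion apply to the point x, -y, -z); pixel columns grow to the right and rows downward; lengths in m; the calibration is good to about 2 mm. A picture is of the moment at which its call begins: read the wrist's pose just before it. calibration takes no time and is no camera call; for the wrist camera it gives the pose at the moment of the call.
- manip.job_done(): hands the job in, once; it reports no verdict.
The state is a dict: "time": time; "joint_pos": joint angles; "joint_vel": joint speeds; "joint_efforts": joint torques, N m; "tool_pos": TCP position; "tool_rot": TCP orientation; "contact_force": force on the tool from outside, world axes, zero at the start; "ft_torque": the same for the moment, N m; "gripper_width": opening from 0.0 (shut) to 1.0 (fully open).
Only numpy, scipy, OpenCV 4.12 (cv2) and the standard library are available. Lean on these libraries where they do the work, as an engineer would, in place of code of your own. Each camera call takes 0.05 s, during which the arm holds its last target. There are 200 camera calls.

### The job

Find out which of the two look-alike drum grinding wheels is the heavier: stand one on each pan of the balance, let go and wait until it has tipped and come to rest. Then lift the heavier wheel off the lower pan and stand it, hub up, in the shallow tray; leave the lighter one standing on its pan.

Things in the scene. Friction and masses are not known exactly. Their poses are not given: they have to be found in the camera images.
- drum_a_mid (a point): one of two look-alike drum grinding wheels, standing loose, hub up: dark steel cylinder 46 mm across, 44 mm high, ten bright upright segments round its side, brass hub 24 mm across, 12 mm high on top (56 mm in all). 180 to 450 g; which is heavier cannot be seen. Origin: on its axis, 28 mm above its underside; z up.
- drum_b_mid (a point): the other of two look-alike drum grinding wheels, standing loose, hub up: dark steel cylinder 46 mm across, 44 mm high, ten bright upright segments round its side, brass hub 24 mm across, 12 mm high on top (56 mm in all). 180 to 450 g; which is heavier cannot be seen. Origin: on its axis, 28 mm above its underside; z up.
- pan_left_top (a point): the balance's +y pan: flat steel disc 116 mm across, no rim. Origin: centre of its upper face, z up; 95 mm above the table when level. Pans stay horizontal, 260 mm apart; one rises as the other sinks, 15 mm at most from level either way. No spring: it tips fully to the heavier side. Grey base 100 x 340 mm, beam, pointer plate up to 139 mm high midway between the pans.
- pan_right_top (a point): the balance's -y pan, on the other end of the beam: the same flat steel disc 116 mm across. Origin: centre of its upper face, z up. Fully tipped, the two pans differ by 30 mm in height.
- tray_floor (a point): shallow square aluminium tray fixed to the table, 130 x 130 mm outside, 122 x 122 mm inside, walls 4 mm thick, rim 12 mm above the table. Origin: centre of its inner floor, 4 mm above the table; z up, x and y along its sides.
Mind the look-alikes: they are no part of the job. Leave any green look-alike of the part that bears drum_b_mid alone.

How it is judged:
By the outcome, as a careful person would: the job done as asked, in the order asked, and still so for the second after the job is handed in, with the robot touching nothing.
It also fails if it takes over 70 s, if anything falls off the work surface, if the arm or the gripper's body presses on something with over 40 N, if the wrist force passes 120 N, or if a joint passes its speed limit or range.

## Working session

There is one attempt and no reset: what is moved stays moved. The work goes in short steps, Python scripts to look and compute and a shell command to move; the robot and the scene stay as the last step left them, time stands still between calls to the robot, and variables do not carry over. Pictures are saved under pics/ and viewed, about 8 in all and at most 12, crops included, and the job is handed in when it is done.

```bash
mkdir -p pics; cat > h.py <<'E'
from plant import manip
import numpy as np, cv2
def snap(n,f):
    c=manip.calibration(n); im=manip.grab_frame(n)
    cv2.imwrite(f'pics/{f}.png',cv2.cvtColor(im,cv2.COLOR_RGB2BGR)); np.save(f'pics/{f}.npy',c,allow_pickle=True); return im,c
def ray(c,u,v):
    K=np.array([[c['fx'],0,c['cx']],[0,c['fy'],c['cy']],[0,0,1]])
    x,y=cv2.undistortPoints(np.array([[[u,v]]],float),K,np.array([c['k1'],0,0,0,0.]))[0,0]
    T=np.array(c['cam_to_world']); return T[:3,3],T[:3,:3]@np.array([x,-y,-1])
def atz(c,u,v,z):
    o,d=ray(c,u,v); return o+d*(z-o[2])/d[2]
def load(f): return np.load(f'pics/{f}.npy',allow_pickle=True).item()
E
python3 - <<'E'
from h import *
a,_=snap('scene','scene0'); b,_=snap('side','side0'); w,_=snap('wrist','wrist0')
print(manip.state()); 
for n in('scene','side','wrist'): print(np.round(manip.calibration(n)['cam_to_world'],2).tolist())
cv2.imwrite('pics/both0.png',cv2.cvtColor(cv2.resize(np.vstack([np.hstack([a,b]),np.hstack([w,w*0])]),(800,600),interpolation=cv2.INTER_AREA),cv2.COLOR_RGB2BGR))
E
```

```text
{'time': 0.15, 'joint_pos': array([-1.18987397e-01,  5.32227123e-02,  1.61399579e+00, -1.22131270e-05,
        1.47601180e+00, -1.18997771e-01]), 'joint_vel': array([-0.00074184, -0.00141503, -0.00315683,  0.00164593, -0.00019078,
        0.00233562]), 'joint_efforts': array([ 5.10442842e-04, -3.94241810e+01, -3.70721948e+01, -1.15854355e-04,
        4.61802789e-03,  5.00508997e-05]), 'tool_pos': array([6.24538504e-01, 6.03128175e-05, 2.52324290e-01]), 'tool_rot': array([-9.11688266e-05,  9.99999665e-01,  5.76984178e-06, -8.13758047e-04]), 'contact_force': array([-0.11228259,  0.05832487, -0.57561763]), 'ft_torque': array([-0.03925717,  0.06871207,  0.01202558]), 'gripper_width': 1.0052027604610532}
[[0.37, -0.65, 0.66, 1.2], [0.93, 0.25, -0.27, -0.28], [0.01, 0.72, 0.7, 0.8], [0.0, 0.0, 0.0, 1.0]]
[[0.99, 0.09, -0.08, 0.43], [-0.12, 0.66, -0.74, -0.67], [-0.01, 0.75, 0.66, 0.71], [0.0, 0.0, 0.0, 1.0]]
[[1.0, 0.0, 0.0, 0.62], [-0.0, 0.97, 0.26, 0.07], [-0.0, -0.26, 0.97, 0.37], [0.0, 0.0, 0.0, 1.0]]
```

View pics/both0.png

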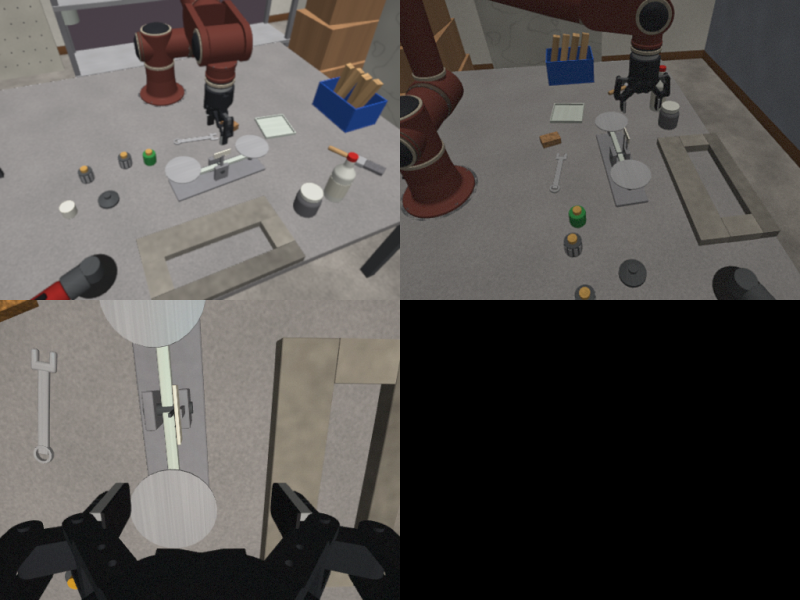

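The scene view (at 0.78x) shows two dark drums at about (86,173) and (125,159) and the green look-alike at (149,156). The pans are at (183,170) and (252,147) and the tray at (275,126). Next I'll enlarge these.

```bash
python3 - <<'E'
import cv2,numpy as np
s=cv2.imread('pics/scene0.png'); d=cv2.imread('pics/side0.png')
A=cv2.resize(s[180:240,90:220],None,fx=6,fy=5*1.2,interpolation=cv2.INTER_CUBIC)  # 780x360
B=cv2.resize(s[140:240,200:390],None,fx=2.4,fy=2.4,interpolation=cv2.INTER_CUBIC) # 456x240
C=cv2.resize(d[255:384,200:270],None,fx=1.86,fy=1.86,interpolation=cv2.INTER_CUBIC)
o=np.zeros((600,800,3),np.uint8); o[:360,:780]=A;o[360:600,:456]=B; o[360:360+min(240,C.shape[0]),470:470+C.shape[1]]=C[:240]
cv2.imwrite('pics/crop1.png',o)
E
```

```text
(no output)
```

View pics/crop1.png

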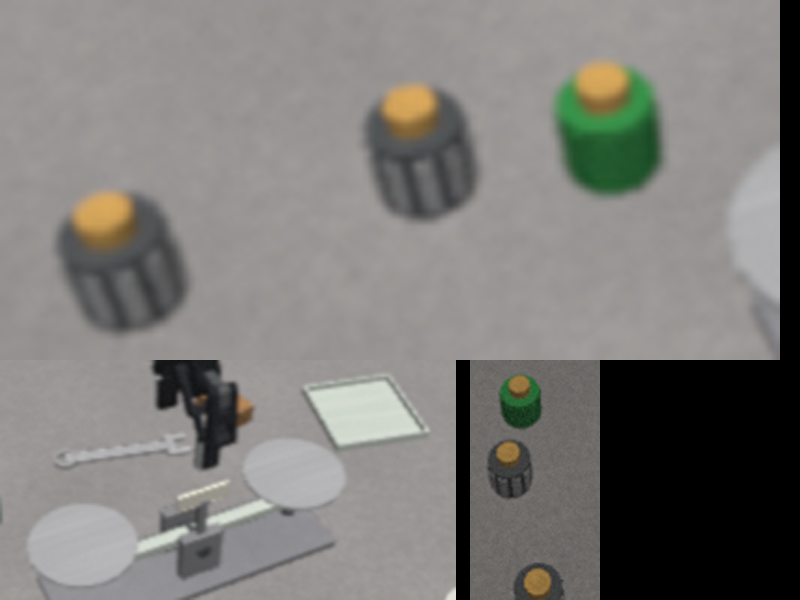

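```bash
python3 - <<'E'
from h import *
c=load('scene0');s=load('side0');w=load('wrist0')
for n,u,v,z in [('d1',107.3,215.3,.056),('d2',158.5,197.5,.056),('g',190.5,193.5,.056),('panA',234.2,216.7,.095),('panB',322.5,187.1,.095)]+[('t',200+x/2.4,140+(y-360)/2.4,.012) for x,y in((305,386),(389,376),(427,430),(341,446))]: print(n,atz(c,u,v,z).round(4))
for n,u,v in [('d1',236,373.8),('d2',220.4,304.5),('g',225.8,267.9)]: print('side',n,atz(s,u,v,.056).round(4))
for u,v in((174,509),):print('panR wrist',atz(w,u/.78125,(v-300)/.78125,.095).round(4))
E
```

```text
d1 [ 0.432  -0.3929  0.056 ]
d2 [ 0.4147 -0.2558  0.056 ]
g [ 0.4314 -0.1697  0.056 ]
panA [ 0.5924 -0.0947  0.095 ]
panB [0.5779 0.1645 0.095 ]
t [0.3526 0.3181 0.012 ]
t [0.3759 0.4412 0.012 ]
t [0.4953 0.4227 0.012 ]
t [0.4814 0.2993 0.012 ]
side d1 [ 0.4298 -0.395   0.056 ]
side d2 [ 0.4111 -0.2592  0.056 ]
side g [ 0.4273 -0.1729  0.056 ]
panR wrist [ 0.5871 -0.092   0.095 ]
```

Scene and side estimates agree to within 4 mm. In world x, y the drums are d1 (0.431,-0.394) and d2 (0.413,-0.258). The pans are (0.589,-0.093) and (0.577,0.166), 260 mm apart as stated, and the tray centre is (0.426,0.370). First, move to d1.

```bash
python3 -m pendant '{"linear":[[-19.4,39.4,5],[-19.4,39.4,5],[-19.4,39.4,5],[-19.4,39.4,5],[-19.4,39.4,5],[-19.4,39.4,5],[-19.4,39.4,5],[-19.4,39.4,5],[-19.4,39.4,5],[-19.4,39.4,5]],"rotation":[[0,0,0],[0,0,0],[0,0,0],[0,0,0],[0,0,0],[0,0,0],[0,0,0],[0,0,0],[0,0,0],[0,0,0]],"grip":[0,0,0,0,0,0,0,0,0,0]}'
```

```text
time: 0.98
tool_pos: [0.4407, -0.3729, 0.2057]
tool_rot: [-0.0, 1.0, -0.0, -0.0]
contact_force: [1.1, -0.6, 0.3]
gripper_width: 1.001
```

```bash
python3 -m pendant '{"linear":[[-1.1,2.2,0],[-1.1,2.2,3],[-1.1,2.2,6],[-1.1,2.2,6],[-1.1,2.2,6],[-1.1,2.2,6],[-1.1,2.2,6],[-1.1,2.2,6],[-1.1,2.2,6],[-1.1,2.2,6]],"rotation":[[0,0,0],[0,0,0],[0,0,0],[0,0,0],[0,0,0],[0,0,0],[0,0,0],[0,0,0],[0,0,0],[0,0,0]],"grip":[0,0,0,0,0,0,0,0,0,0]}'
python3 - <<'E'
from h import *
snap('wrist','w1')
E
```

```text
time: 1.82
tool_pos: [0.4317, -0.3937, 0.1474]
tool_rot: [0.001, 1.0, 0.0, 0.001]
contact_force: [-0.2, -0.2, -0.4]
gripper_width: 1.005
```

View pics/w1.png

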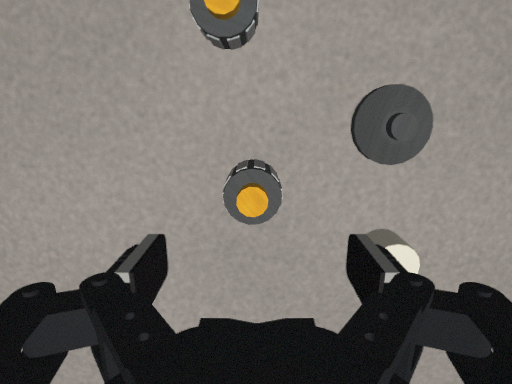

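Drum hub at (252,201), the other drum's hub at (222,3), and a white-capped jar at (402,262) to the right.

```bash
python3 - <<'E'
from h import *
c=load('w1');s=load('scene0')
print(atz(c,252,201,.056),atz(c,222,1,.056),[atz(c,402,262,z).round(3) for z in(.03,.05)],[atz(s,66/.78125,206/.78125,z).round(3) for z in(.03,.05)])
E
```

```text
[ 0.42650915 -0.39375702  0.056     ] [ 0.40808383 -0.26101493  0.056     ] [array([ 0.559, -0.459,  0.03 ]), array([ 0.548, -0.448,  0.05 ])] [array([ 0.548, -0.463,  0.03 ]), array([ 0.565, -0.459,  0.05 ])]
```

```bash
python3 -m pendant '{"linear":[[-0.3,0,3],[-0.3,0,6],[-0.3,0,9],[-0.3,0,11.2],[-0.3,0,11.2],[-0.3,0,11.2],[-0.3,0,11.2],[-0.3,0,11.2],[-0.3,0,11.2],[-0.3,0,11.2]],"rotation":[[0,0,0],[0,0,0],[0,0,0],[0,0,0],[0,0,0],[0,0,0],[0,0,0],[0,0,0],[0,0,0],[0,0,0]],"grip":[0,0,0,0,0,1,1,1,1,1]}'
python3 -m pendant '{"linear":[[0,0,0],[0,0,0],[0,0,-3],[0,0,-7],[0,0,-11],[0,0,-15],[0,0,-19],[0,0,-21],[0,0,-21],[0,0,-21]],"rotation":[[0,0,0],[0,0,0],[0,0,0],[0,0,0],[0,0,0],[0,0,0],[0,0,0],[0,0,0],[0,0,0],[0,0,0]],"grip":[1,1,1,1,1,1,1,1,1,1]}'
```

```text
time: 2.7
tool_pos: [0.4293, -0.3951, 0.0372]
tool_rot: [0.002, 1.0, 0.0, 0.001]
contact_force: [-1.5, -0.4, 6.7]
gripper_width: 0.525
time: 3.53
tool_pos: [0.4283, -0.3935, 0.245]
tool_rot: [0.001, 1.0, 0.0, 0.001]
contact_force: [-0.2, 0.3, -4.9]
gripper_width: 0.517
```

```bash
python3 -m pendant '{"linear":[[14.9,-56,0],[14.9,-56,0],[14.9,-56,0],[14.9,-56,0],[14.9,-56,0],[14.9,-56,0],[14.9,-56,0],[14.9,-56,0],[14.9,-56,0],[14.9,-56,0]],"rotation":[[0,0,0],[0,0,0],[0,0,0],[0,0,0],[0,0,0],[0,0,0],[0,0,0],[0,0,0],[0,0,0],[0,0,0]],"grip":[1,1,1,1,1,1,1,1,1,1]}'
```

```text
time: 4.37
tool_pos: [0.5333, 0.0116, 0.2396]
tool_rot: [-0.0, 1.0, -0.0, -0.003]
contact_force: [0.6, -0.2, -3.9]
gripper_width: 0.525
```

```bash
python3 -m pendant '{"linear":[[4.2,-15.7,0],[4.2,-15.7,0],[4.2,-15.7,0],[4.2,-15.7,0],[4.2,-15.7,0],[4.2,-15.7,2],[4.2,-15.7,4],[4.2,-15.7,6],[4.2,-15.7,6],[4.2,-15.7,6]],"rotation":[[0,0,0],[0,0,0],[0,0,0],[0,0,0],[0,0,0],[0,0,0],[0,0,0],[0,0,0],[0,0,0],[0,0,0]],"grip":[1,1,1,1,1,1,1,1,1,1]}'
python3 - <<'E'
from h import *
print(manip.state()['contact_force'])
a,_=snap('scene','s2'); b,_=snap('side','d2')
A=cv2.resize(a[120:280,190:390],(800,640))[:600]
B=cv2.resize(b[120:270,230:350],(240,300))
A[300:,560:]=B
cv2.imwrite('pics/v2.png',cv2.cvtColor(A,cv2.COLOR_RGB2BGR))
E
```

```text
time: 5.2
tool_pos: [0.5744, 0.1658, 0.1791]
tool_rot: [0.001, 1.0, 0.0, -0.005]
contact_force: [0.2, -0.7, -3.1]
gripper_width: 0.519
[ 0.2434601  -0.66252131 -3.13043002]
```

View pics/v2.png

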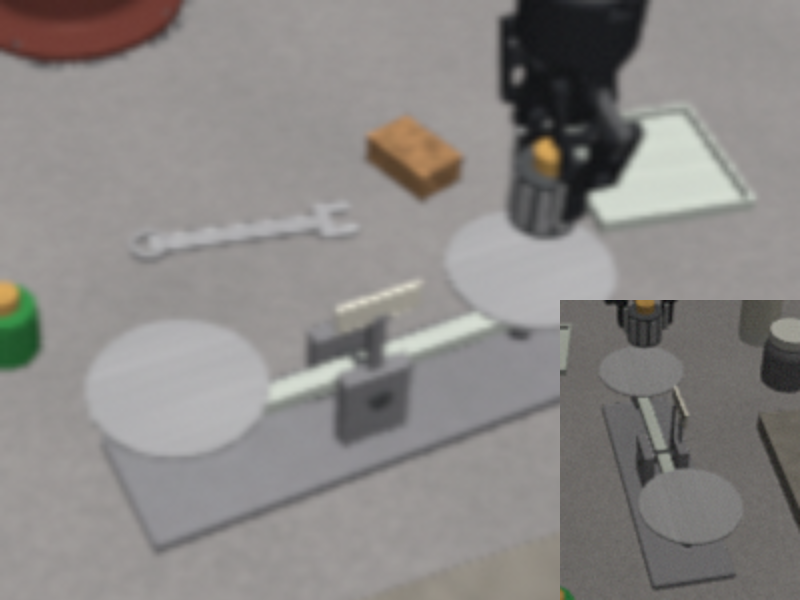

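The drum, with its hub at (545,155), hangs over the +y pan centred at (530,265), and the balance is level. Lowering now.

```bash
python3 -m pendant '{"linear":[[0.2,0,2],[0.2,0,3.5],[0.2,0,4.5],[0.2,0,5],[0.2,0,5.4],[0.2,0,5.8],[0.2,0,6.1],[0.2,0,6.3],[0.2,0,6.3],[0.2,0,6.3]],"rotation":[[0,0,0],[0,0,0],[0,0,0],[0,0,0],[0,0,0],[0,0,0],[0,0,0],[0,0,0],[0,0,0],[0,0,0]],"grip":[1,1,1,1,1,1,1,1,1,1]}'
```

```text
time: 6.13
tool_pos: [0.5794, 0.1663, 0.1214]
tool_rot: [-0.0, 1.0, -0.0, 0.0]
contact_force: [-0.1, 0.9, -3.9]
gripper_width: 0.524
```

```bash
python3 -m pendant '{"linear":[[0,0,0.2],[0,0,0.4],[0,0,0.4],[0,0,0.4],[0,0,0.4],[0,0,0.4],[0,0,0.4],[0,0,0.4],[0,0,0.4],[0,0,0.4]],"rotation":[[0,0,0],[0,0,0],[0,0,0],[0,0,0],[0,0,0],[0,0,0],[0,0,0],[0,0,0],[0,0,0],[0,0,0]],"grip":[1,1,1,0.8,0.6,0.3,0,0,0,0]}'
python3 -m pendant '{"linear":[[0,0,-1],[0,0,-3],[0,0,-6],[0,0,-10],[0,0,-12],[0,0,-12],[0,0,-12],[0,0,-12],[0,0,-12],[0,0,-12]],"rotation":[[0,0,0],[0,0,0],[0,0,0],[0,0,0],[0,0,0],[0,0,0],[0,0,0],[0,0,0],[0,0,0],[0,0,0]],"grip":[0,0,0,0,0,0,0,0,0,0]}'
```

```text
time: 6.97
tool_pos: [0.5795, 0.1663, 0.1177]
tool_rot: [-0.0, 1.0, -0.0, 0.0]
contact_force: [-0.9, -0.1, 1.0]
gripper_width: 0.998
time: 7.8
tool_pos: [0.5783, 0.1661, 0.235]
tool_rot: [0.0, 1.0, -0.0, -0.002]
contact_force: [-0.3, -0.5, -0.5]
gripper_width: 1.002
```

```bash
python3 -m pendant '{"linear":[[-16.8,42.5,0],[-16.8,42.5,0],[-16.8,42.5,0],[-16.8,42.5,0],[-16.8,42.5,0],[-16.8,42.5,0],[-16.8,42.5,0],[-16.8,42.5,0],[-16.8,42.5,0],[-16.8,42.5,0]],"rotation":[[0,0,0],[0,0,0],[0,0,0],[0,0,0],[0,0,0],[0,0,0],[0,0,0],[0,0,0],[0,0,0],[0,0,0]],"grip":[0,0,0,0,0,0,0,0,0,0]}'
python3 -m pendant '{"linear":[[-1.5,3.7,0],[-1.5,3.7,3],[-1.5,3.7,6],[-1.5,3.7,8],[-1.5,3.7,8],[-1.5,3.7,8],[-1.5,3.7,8],[-1.5,3.7,8],[-1.5,3.7,8],[-1.5,3.7,8]],"rotation":[[0,0,0],[0,0,0],[0,0,0],[0,0,0],[0,0,0],[0,0,0],[0,0,0],[0,0,0],[0,0,0],[0,0,0]],"grip":[0,0,0,0,0,0,0,0,0,0]}'
python3 - <<'E'
from h import *
a,_=snap('scene','s3'); b,_=snap('wrist','w3')
A=np.zeros((600,800,3),np.uint8); A[:384,:512]=b
A[360:600,380:800]=cv2.resize(a[120:280,180:460],(420,240))
cv2.imwrite('pics/v3.png',cv2.cvtColor(A,cv2.COLOR_RGB2BGR))
E
```

```text
time: 8.63
tool_pos: [0.4245, -0.2225, 0.2361]
tool_rot: [-0.001, 1.0, 0.0, -0.001]
contact_force: [1.4, -0.6, 0.7]
gripper_width: 1.002
time: 9.47
tool_pos: [0.4118, -0.2586, 0.1587]
tool_rot: [0.001, 1.0, 0.0, 0.001]
contact_force: [0.6, 0.2, 0.3]
gripper_width: 1.002
```

View pics/v3.png

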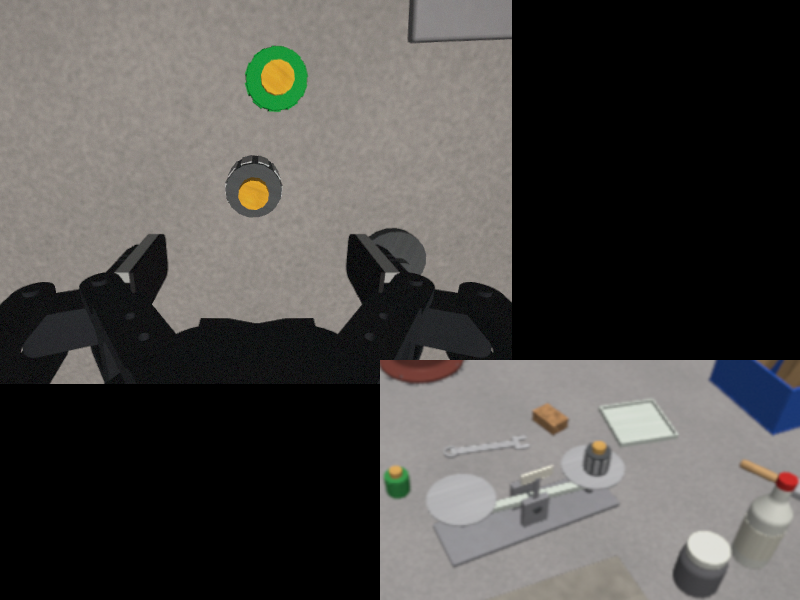

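d1 stands on the +y pan (upright, slightly off-centre). d2's hub is at (254,195), and a dark disc lies at (395,255) near the right finger. I'll check its clearance.

```bash
python3 - <<'E'
from h import *
c=load('w3');d=load('w1')
print('d2',atz(c,254,195,.056).round(4))
print('disc w1 L,B,T',[atz(d,u,v,.01).round(3) for u,v in((352,125),(392,164),(392,85))],'w3 R,T',[atz(c,u,v,.01).round(3) for u,v in((426,262),(395,229))])
E
```

```text
d2 [ 0.4079 -0.2571  0.056 ]
disc w1 L,B,T [array([ 0.511, -0.341,  0.01 ]), array([ 0.549, -0.374,  0.01 ]), array([ 0.542, -0.308,  0.01 ])] w3 R,T [array([ 0.581, -0.341,  0.01 ]), array([ 0.544, -0.305,  0.01 ])]
```

```bash
python3 -m pendant '{"linear":[[-0.2,0,4],[-0.2,0,7],[-0.2,0,10],[-0.2,0,12.1],[-0.2,0,12.1],[-0.2,0,12.1],[-0.2,0,12.1],[-0.2,0,12.1],[-0.2,0,12.1],[-0.2,0,12.1]],"rotation":[[0,0,0],[0,0,0],[0,0,0],[0,0,0],[0,0,0],[0,0,0],[0,0,0],[0,0,0],[0,0,0],[0,0,0]],"grip":[0,0,0,0,0,1,1,1,1,1]}'
python3 -m pendant '{"linear":[[0,0,0],[0,0,0],[0,0,-3],[0,0,-7],[0,0,-11],[0,0,-15],[0,0,-19],[0,0,-21],[0,0,-21],[0,0,-21]],"rotation":[[0,0,0],[0,0,0],[0,0,0],[0,0,0],[0,0,0],[0,0,0],[0,0,0],[0,0,0],[0,0,0],[0,0,0]],"grip":[1,1,1,1,1,1,1,1,1,1]}'
```

```text
time: 10.4
tool_pos: [0.4107, -0.2597, 0.0389]
tool_rot: [0.002, 1.0, 0.0, 0.002]
contact_force: [0.1, -0.1, 6.3]
gripper_width: 0.519
time: 11.23
tool_pos: [0.4094, -0.2585, 0.2475]
tool_rot: [0.001, 1.0, 0.0, 0.001]
contact_force: [-0.8, -0.2, -2.4]
gripper_width: 0.524
```

```bash
python3 -m pendant '{"linear":[[17.9,-16.5,0],[17.9,-16.5,0],[17.9,-16.5,0],[17.9,-16.5,0],[17.9,-16.5,0],[17.9,-16.5,0],[17.9,-16.5,3],[17.9,-16.5,6],[17.9,-16.5,7],[17.9,-16.5,7]],"rotation":[[0,0,0],[0,0,0],[0,0,0],[0,0,0],[0,0,0],[0,0,0],[0,0,0],[0,0,0],[0,0,0],[0,0,0]],"grip":[1,1,1,1,1,1,1,1,1,1]}'
python3 -m pendant '{"linear":[[0,0,0.5],[0,0,1],[0,0,1.5],[0,0,2],[0,0,2.3],[0,0,2.6],[0,0,2.8],[0,0,2.8],[0,0,2.8],[0,0,2.8]],"rotation":[[0,0,0],[0,0,0],[0,0,0],[0,0,0],[0,0,0],[0,0,0],[0,0,0],[0,0,0],[0,0,0],[0,0,0]],"grip":[1,1,1,1,1,1,1,1,1,1]}'
python3 - <<'E'
from h import *
a,_=snap('scene','s4'); b,_=snap('side','d4')
A=np.zeros((600,800,3),np.uint8); A[:400]=cv2.resize(a[140:260,190:430],(800,400))
A[300:600,500:800]=cv2.resize(b[120:270,220:370],(300,300))
cv2.imwrite('pics/v4.png',cv2.cvtColor(A,cv2.COLOR_RGB2BGR))
E
```

```text
time: 12.07
tool_pos: [0.5839, -0.092, 0.1687]
tool_rot: [-0.002, 1.0, 0.0, -0.006]
contact_force: [-0.8, -0.2, -2.6]
gripper_width: 0.521
time: 12.9
tool_pos: [0.5882, -0.0933, 0.1489]
tool_rot: [0.0, 1.0, 0.0, 0.0]
contact_force: [-2.5, 0.5, 2.0]
gripper_width: 0.525
```

View pics/v4.png

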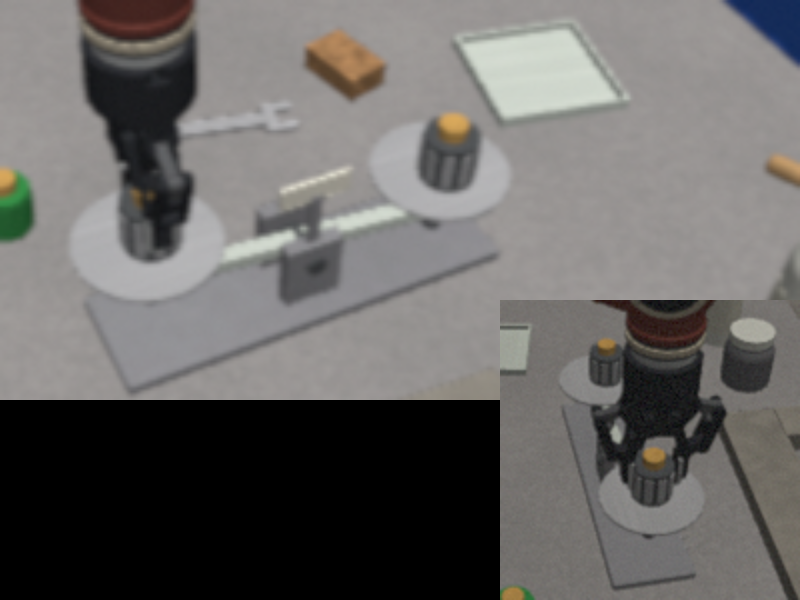

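d2 touches the raised -y pan (force rose from -2.5 to +2 N) and d1 stands on the lower +y pan. Next: release, retreat and let it settle.

```bash
python3 -m pendant '{"linear":[[0,0,0],[0,0,0],[0,0,0],[0,0,0],[0,0,0],[0,0,0],[0,0,0],[0,0,-1],[0,0,-2],[0,0,-4]],"rotation":[[0,0,0],[0,0,0],[0,0,0],[0,0,0],[0,0,0],[0,0,0],[0,0,0],[0,0,0],[0,0,0],[0,0,0]],"grip":[0.8,0.6,0.3,0,0,0,0,0,0,0]}'
python3 -m pendant '{"linear":[[0,0,-3],[0,0,-6],[0,-4,-9],[0,-8,-9],[0,-12,-9],[0,-13,-9],[0,-13,-9],[0,-13,-9],[0,-13,-9],[0,-13,-9]],"rotation":[[0,0,0],[0,0,0],[0,0,0],[0,0,0],[0,0,0],[0,0,0],[0,0,0],[0,0,0],[0,0,0],[0,0,0]],"grip":[0,0,0,0,0,0,0,0,0,0]}'
python3 -m pendant '{"linear":[[0,0,0],[0,0,0],[0,0,0],[0,0,0],[0,0,0],[0,0,0],[0,0,0],[0,0,0],[0,0,0],[0,0,0]],"rotation":[[0,0,0],[0,0,0],[0,0,0],[0,0,0],[0,0,0],[0,0,0],[0,0,0],[0,0,0],[0,0,0],[0,0,0]],"grip":[0,0,0,0,0,0,0,0,0,0]}'
python3 - <<'E'
from h import *
a,_=snap('scene','s5'); b,_=snap('side','d5')
A=np.zeros((600,800,3),np.uint8); A[:400]=cv2.resize(a[140:260,190:430],(800,400))
A[300:600,500:800]=cv2.resize(b[120:270,220:370],(300,300))
w,_=snap('wrist','w5'); A[400:600,:267]=cv2.resize(w,(267,200))
cv2.imwrite('pics/v5.png',cv2.cvtColor(A,cv2.COLOR_RGB2BGR))
E
```

```text
time: 13.83
tool_pos: [0.587, -0.0929, 0.1873]
tool_rot: [-0.001, 1.0, -0.0, -0.002]
contact_force: [0.3, 0.1, -0.9]
gripper_width: 0.997
time: 14.67
tool_pos: [0.5881, 0.0354, 0.2782]
tool_rot: [0.0, 1.0, -0.001, -0.0]
contact_force: [0.0, -0.2, 0.4]
gripper_width: 1.001
time: 15.5
tool_pos: [0.5881, 0.0368, 0.2782]
tool_rot: [0.0, 1.0, 0.0, -0.0]
contact_force: [-0.2, 0.5, 0.2]
gripper_width: 1.0
```

View pics/v5.png

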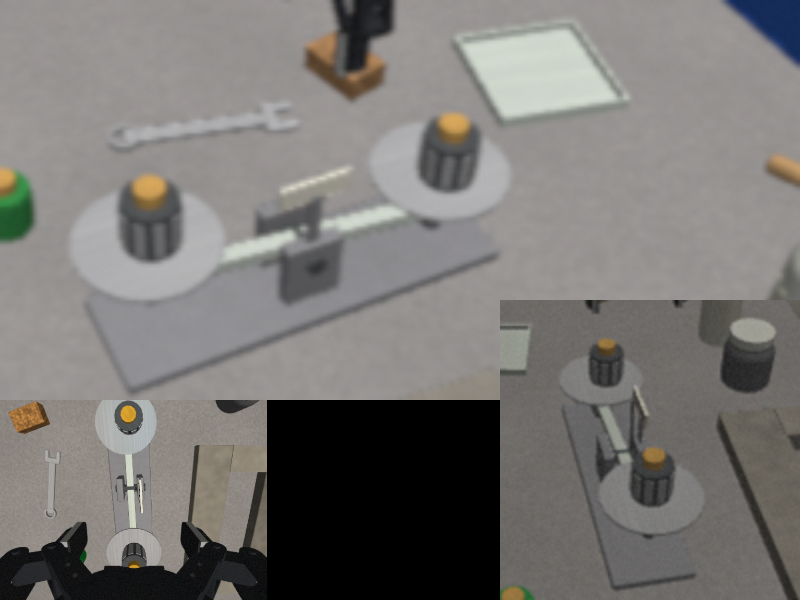

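The picture matches the previous one: the +y pan centre (440,169) is about 3.6 px below level and the -y pan about 4 px above, so it is fully tipped to +y. d1 is heavier, which agrees with the weights felt (about 4 N against about 2.3 N). Next, locate d1.

```bash
python3 - <<'E'
from h import *
s=load('s5');d=load('d5');w=load('w5')
print(atz(s,190+453/3.333,140+126/3.333,.136),atz(d,220+106/2,120+46/2,.136),atz(w,128*512/267,14*384/200,.136))
# d2 check and tray via wrist n/a
print(atz(s,190+150/3.333,140+191/3.333,.166))
E
```

```text
[0.58599338 0.16420303 0.136     ] [0.57917054 0.15785296 0.136     ] [0.57741114 0.16684749 0.136     ]
[ 0.59609463 -0.09124781  0.166     ]
```

```bash
python3 -m pendant '{"linear":[[-1,-4,0],[-1,-8,0],[-1,-12,0],[-1,-12.9,0],[-1,-12.9,0],[-1,-12.9,4],[-1,-12.9,7],[-1,-12.9,9],[-1,-12.9,9],[-1,-12.9,9]],"rotation":[[0,0,0],[0,0,0],[0,0,0],[0,0,0],[0,0,0],[0,0,0],[0,0,0],[0,0,0],[0,0,0],[0,0,0]],"grip":[0,0,0,0,0,0,0,0,0,0]}'
python3 -m pendant '{"linear":[[0,0,2],[0,0,4],[0,0,6],[0,0,6.9],[0,0,6.9],[0,0,6.9],[0,0,6.9],[0,0,6.9],[0,0,6.9],[0,0,6.9]],"rotation":[[0,0,0],[0,0,0],[0,0,0],[0,0,0],[0,0,0],[0,0,0],[0,0,0],[0,0,0],[0,0,0],[0,0,0]],"grip":[0,0,0,0,0,0,1,1,1,1]}'
```

```text
time: 16.48
tool_pos: [0.5775, 0.1644, 0.187]
tool_rot: [0.0, 1.0, -0.001, -0.001]
contact_force: [-0.0, 0.3, 0.2]
gripper_width: 1.003
time: 17.32
tool_pos: [0.5793, 0.1659, 0.1211]
tool_rot: [-0.0, 1.0, 0.0, 0.002]
contact_force: [0.1, 0.0, 0.4]
gripper_width: 0.515
```

```bash
python3 -m pendant '{"linear":[[0,0,0],[0,0,0],[0,0,-0.4],[0,0,-0.8],[0,0,-1.2],[0,0,-1.6],[0,0,-2],[0,0,-2.4],[0,0,-2.8],[0,0,-3.2]],"rotation":[[0,0,0],[0,0,0],[0,0,0],[0,0,0],[0,0,0],[0,0,0],[0,0,0],[0,0,0],[0,0,0],[0,0,0]],"grip":[1,1,1,1,1,1,1,1,1,1]}'
python3 -m pendant '{"linear":[[0,0,-0.5],[0,0,-2],[0,0,-4],[0,0,-7],[0,0,-9],[0,0,-9],[0,0,-9],[0,0,-9],[0,0,-9],[0,0,-9]],"rotation":[[0,0,0],[0,0,0],[0,0,0],[0,0,0],[0,0,0],[0,0,0],[0,0,0],[0,0,0],[0,0,0],[0,0,0]],"grip":[1,1,1,1,1,1,1,1,1,1]}'
```

```text
time: 18.15
tool_pos: [0.5776, 0.1657, 0.1512]
tool_rot: [0.0, 1.0, -0.0, -0.001]
contact_force: [-0.6, 0.8, -3.4]
gripper_width: 0.52
time: 18.98
tool_pos: [0.5769, 0.1656, 0.2384]
tool_rot: [0.0, 1.0, -0.0, -0.002]
contact_force: [0.3, -0.1, -3.7]
gripper_width: 0.52
```

```bash
python3 -m pendant '{"linear":[[-15.3,-20.4,0],[-15.3,-20.4,0],[-15.3,-20.4,0],[-15.3,-20.4,0],[-15.3,-20.4,0],[-15.3,-20.4,0],[-15.3,-20.4,0],[-15.3,-20.4,4],[-15.3,-20.4,8],[-15.3,-20.4,10]],"rotation":[[0,0,0],[0,0,0],[0,0,0],[0,0,0],[0,0,0],[0,0,0],[0,0,0],[0,0,0],[0,0,0],[0,0,0]],"grip":[1,1,1,1,1,1,1,1,1,1]}'
python3 -m pendant '{"linear":[[0,0,2],[0,0,4],[0,0,6],[0,0,7],[0,0,8],[0,0,8.6],[0,0,9],[0,0,9.3],[0,0,9.5],[0,0,9.5]],"rotation":[[0,0,0],[0,0,0],[0,0,0],[0,0,0],[0,0,0],[0,0,0],[0,0,0],[0,0,0],[0,0,0],[0,0,0]],"grip":[1,1,1,1,1,1,1,1,1,1]}'
python3 - <<'E'
from h import *
print(manip.state()['contact_force'])
a,_=snap('scene','s6'); b,_=snap('side','d6')
A=np.zeros((600,800,3),np.uint8); A[:400]=cv2.resize(a[140:260,190:430],(800,400))
A[300:600,500:800]=cv2.resize(b[100:250,180:330],(300,300))
cv2.imwrite('pics/v6.png',cv2.cvtColor(A,cv2.COLOR_RGB2BGR))
E
```

```text
time: 19.82
tool_pos: [0.422, 0.3683, 0.1352]
tool_rot: [0.002, 1.0, 0.001, -0.003]
contact_force: [-2.0, -0.3, -6.5]
gripper_width: 0.52
time: 20.65
tool_pos: [0.4253, 0.37, 0.0466]
tool_rot: [-0.0, 1.0, 0.0, 0.0]
contact_force: [-0.9, -0.1, -4.7]
gripper_width: 0.52
[-0.89412461 -0.06219143 -4.67423774]
```

View pics/v6.png

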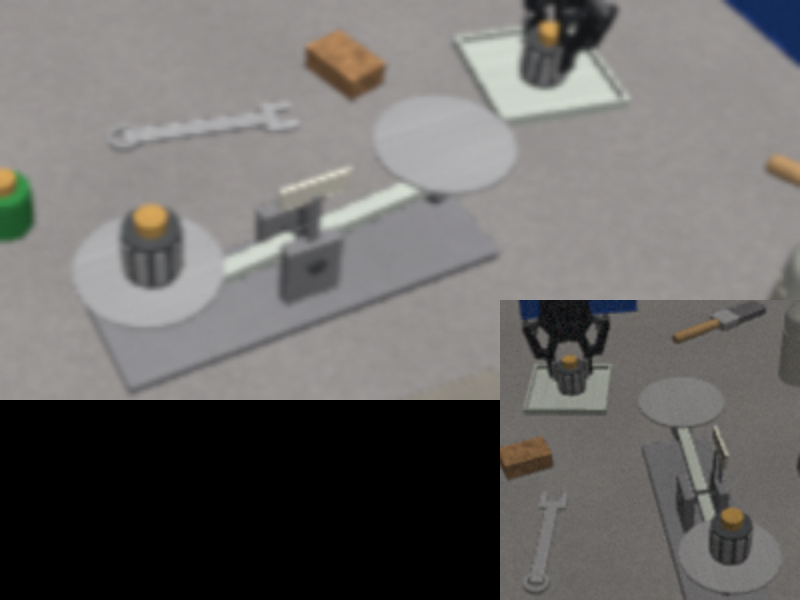

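The lighter drum, hub at (150,220), still stands on its pan, and d1 is just above the tray floor. Lowering the last few mm.

```bash
python3 -m pendant '{"linear":[[0,0,0.1],[0,0,0.2],[0,0,0.3],[0,0,0.3],[0,0,0.3],[0,0,0.3],[0,0,0.3],[0,0,0.3],[0,0,0.3],[0,0,0.3]],"rotation":[[0,0,0],[0,0,0],[0,0,0],[0,0,0],[0,0,0],[0,0,0],[0,0,0],[0,0,0],[0,0,0],[0,0,0]],"grip":[1,1,1,1,1,1,1,1,1,1]}'
```

```text
time: 21.58
tool_pos: [0.4255, 0.3701, 0.045]
tool_rot: [-0.0, 1.0, 0.0, 0.0]
contact_force: [-3.6, -3.2, 6.1]
gripper_width: 0.518
```

Contact: +6 N. Release and retreat.

```bash
python3 -m pendant '{"linear":[[0,0,0],[0,0,0],[0,0,0],[0,0,0],[0,0,0],[0,0,0],[0,0,0],[0,0,0],[0,0,-1],[0,0,-2]],"rotation":[[0,0,0],[0,0,0],[0,0,0],[0,0,0],[0,0,0],[0,0,0],[0,0,0],[0,0,0],[0,0,0],[0,0,0]],"grip":[0.8,0.6,0.3,0,0,0,0,0,0,0]}'
python3 -m pendant '{"linear":[[0,0,-3],[0,0,-6],[0,0,-9],[0,0,-12],[0,0,-15],[0,0,-17],[0,0,-17],[0,0,-17],[0,0,-17],[0,0,-17]],"rotation":[[0,0,0],[0,0,0],[0,0,0],[0,0,0],[0,0,0],[0,0,0],[0,0,0],[0,0,0],[0,0,0],[0,0,0]],"grip":[0,0,0,0,0,0,0,0,0,0]}'
python3 - <<'E'
from h import *
a,_=snap('scene','s7'); b,_=snap('side','d7')
A=np.zeros((600,800,3),np.uint8); A[:400]=cv2.resize(a[140:260,190:430],(800,400))
A[300:600,500:800]=cv2.resize(b[100:250,180:330],(300,300))
cv2.imwrite('pics/v7.png',cv2.cvtColor(A,cv2.COLOR_RGB2BGR))
E
```

```text
time: 22.42
tool_pos: [0.4246, 0.3694, 0.0632]
tool_rot: [0.0, 1.0, -0.0, -0.001]
contact_force: [0.6, -0.3, -1.1]
gripper_width: 1.0
time: 23.25
tool_pos: [0.4242, 0.3692, 0.2313]
tool_rot: [0.001, 1.0, 0.0, -0.001]
contact_force: [-0.3, 0.0, -0.3]
gripper_width: 0.996
```

View pics/v7.png

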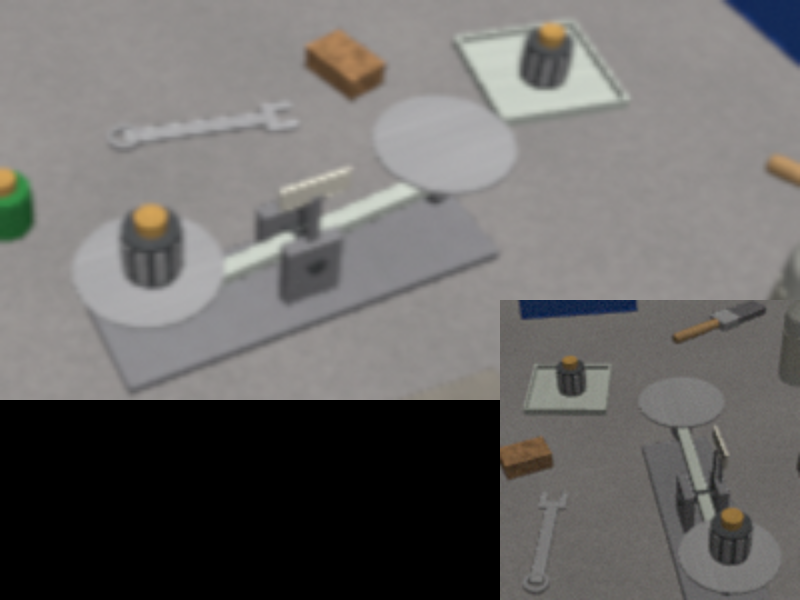

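The heavier drum stands hub up in the tray (hub at (552,36)), the lighter one stands on its pan (hub at (150,220)), and the green look-alike is untouched.

```bash
python3 -c "
from plant import manip; print(manip.job_done())"
```

```text
the job is handed in; nothing more can be done
None
```

The heavier drum is standing hub up in the tray and the lighter one is still on its pan. I handed the job in at about 23 s of the 70 s allowed.

- **Weighing:** I put the drum farther from the balance on the +y pan and the nearer one on the -y pan. The first drum's weight had already tipped the +y pan fully down, and it stayed down after I released the second. The weights felt in the gripper agreed: about 4 N for the heavier against 2.4 N for the lighter.
- **Last checks:** The final pictures show both drums upright, the gripper clear of them, and the green look-alike untouched. The forces I read stayed under about 8 N, well below the limits.
- **Disagreements:** Camera estimates of the same point differed by 4–5 mm before the weighing. For the heavier drum on its pan they differed by up to 9 mm, so I went back to where I had released it. It did not affect any grasp or placing, and no check failed.

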